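# Drop a steel ball into the sample tray and hold it in the optical gauge

## Task

Swing the ball dispenser's sprung lever all the way to its stop and let it spring back, so that the steel ball drops into the pocket of the sample tray standing under the outlet. Then draw the tray out by its handle, carry it close to level so that the ball stays loose in its pocket, and finish while holding it: tray level and still, held up by the gripper alone, with the ball centred between the two facing lenses of the optical gauge. Leave the glassware, bottles and spatula around undisturbed.

Things in the scene. Friction and masses are not known exactly. Their poses are not given: they have to be found in the camera images.
- dispenser: Fixed ball dispenser, 120 mm high; on the left or right. Origin on the table under its outlet's axis, x away from the operator, y left. Aluminium block 60 x 44 mm (z 69 to 114 mm) with a 24 mm vertical bore holds the ball on a steel gate; outlet block 40 x 40 mm below ends 44 mm above the table. Grey column behind: x 45 to 85, y -25 to 60 mm. The tray stands under the outlet.
- lever (a joint): Angle of the sprung flat lever on its vertical pivot (rad): 0 at rest, 0.85 at its stop. Grows as the knob is pushed along the dispenser's +x (clockwise from above). The spring returns it: about 1.3 N at the knob to start, 5 N at the stop. The gate rides on it and frees the ball at about 0.6 rad.
- lever_knob (a point): Centre of the lever's upright black round knob, 16 mm across, from 64 to 122 mm above the table (this point is at 97 mm), 95 mm from the pivot. At rest it lies at (-39, 132) mm in the dispenser's frame, at the stop at about (40, 132) mm.
- lever_pivot (a point): Point on the lever's vertical pivot axis, at the same height as lever_knob; at (0, 45) mm in the dispenser's frame.
- tray: Loose tray, about 120 g: aluminium plate 60 x 60 x 12 mm with a round pocket in the middle; towards its -x a neck 16 mm wide, 10 mm high, then a black upright grip (x -135 to -75 mm, 16 mm wide in y, 44 mm high). Origin at the underside under the pocket, z up. Stands flat on the table. With the ball in it, it can rise 15 mm under the outlet: draw it 70 mm out before lifting more.
- tray_grip (a point): Centre of the tray's black grip (half-way up, 22 mm above the tray's underside, 105 mm behind the pocket along the tray's -x); grip it across its 16 mm.
- tray_pocket (a point): Centre of the floor of the pocket, 6 mm above the tray's underside; the pocket is 29 mm across and 6 mm deep, with flat floor. Its axes are the tray's.
- ball: Polished steel ball, 20 mm across, 33 g (use ball_center for its position).
- ball_center (a point): Centre of the ball. At the start in the dispenser's bore, 77 mm above the table; seated in the pocket it is 10 mm above the pocket floor and rolls about 4 mm to any side.
- gauge: Fixed white optical gauge: base 100 x 160 x 20 mm, two upright housings 50 mm deep (x), 165 mm high, at its ends in y, 90 mm apart, open to front, back and above. On their inner faces two round lenses, 26 mm across, face each other along y, 130 mm above the table. Origin on the table under the middle; x away from the operator.
- gauge_mid (a point): The point midway between the two lenses, 130 mm above the table; its axes are the gauge's. The ball's centre belongs here.
- beaker_small: Bystander: small glass beaker, 48 mm across, 55 mm high. Origin at its underside; leave alone.
- beaker_large: Bystander: glass beaker, 84 mm across, 95 mm high. Origin at its underside; leave alone.
- flask: Bystander: conical glass flask, 72 mm across, 108 mm high. Origin at its underside; leave alone.
- bottle_a: Bystander: white plastic bottle with a red cap, 60 mm across, 140 mm high. Origin at its underside; leave alone.
- bottle_b: Bystander: brown glass bottle, 48 mm across, 110 mm high. Origin at its underside; leave alone.
- dish: Bystander: low glass dish, 90 mm across, 16 mm high. Origin at its underside; leave alone.
- spatula: Bystander: spatula lying on the table, 180 mm long. Origin at its underside; leave alone.
Not all that is in view belongs to the job. Leave any purple look-alike of the tray alone.

How it is judged:
On the way, in this order (a step that is already met when the one before it is completed fails the run):
1. the lever is swung to its stop (value of joint lever above 0.79 rad), for 0.05 s.
2. the lever is back at rest and the ball lies in the tray's pocket (value of joint lever below 0.06 rad and horizontal distance between ball_center and tray_pocket below 0.008 m and z of ball_center in the frame of tray_pocket between 0.007 and 0.0125 m), for 0.2 s.
3. the tray is held up in the gripper with the ball in its pocket (height (world z) of tray_pocket above 0.05 m and contact force between the fingers and tray above 0.5 N and horizontal distance between ball_center and tray_pocket below 0.008 m and z of ball_center in the frame of tray_pocket between 0.007 and 0.0125 m), for 0.2 s.
At the end, for the whole second after the job is handed in: The gripper holds the tray up on its own (not touching the gauge or dispenser), level within 0.12 rad and still; the ball lies loose in the pocket with its centre within 15 mm (height and gauge x) and 20 mm (gauge y) of the point midway between the lenses; the lever is back at rest (all of step 2 and x of ball_center in the frame of gauge_mid between -0.015 and 0.015 m and z of ball_center in the frame of gauge_mid between -0.015 and 0.015 m and y of ball_center in the frame of gauge_mid between -0.02 and 0.02 m and angle between tray_pocket's own z axis and vertical below 0.12 rad and linear speed of tray below 0.03 m/s and angular speed of tray below 0.2 rad/s and contact force between the fingers and tray above 0.5 N and contact force between tray and gauge below 0.2 N and contact force between tray and dispenser below 0.2 N and contact force between ball and the fingers below 0.2 N); the arm keeps its last pose, push and grip.
It fails at once if the tray is tipped more than 0.35 rad (angle between tray_pocket's own z axis and vertical above 0.35 rad).
It fails at once if the ball falls out of dispenser or tray onto the table (height (world z) of ball_center below 0.0125 m).
It fails at once if a piece of glassware, a bottle or the spatula is disturbed (moved over 30 mm) (distance of any of beaker_small, beaker_large, flask, bottle_a, bottle_b, dish, spatula from where it was at the start of the episode above 0.03 m).
It also fails if it takes over 61 s, if anything falls off the work surface, if the arm or the gripper's body presses on something with over 40 N, if the wrist force passes 120 N, or if a joint passes its speed limit or range.

## Robot

A 6-joint arm with a two-finger parallel gripper is mounted at the origin on the work surface. World frame = base frame: x ahead of the robot, y to its left, z up, the work surface at z = 0. Lengths are in m, angles in rad, forces in N, time in s.
With the tool pointing down it reaches from about 0.35 to 0.775 m from the base axis. Payload 5.5 kg.
Tool frame: the origin (TCP) lies between the finger pads; the fingertips stand env.nose_length ahead of it and the grasp point (between the pads) lies 8 mm behind it (env.nose_length is the distance from the TCP to the fingertips, in m); z points along the fingers, y is the direction in which the jaws open and shut (so a half turn about z gives the same grasp; the last joint's range is limited). The gripper opens to 85 mm and grips with 20 to 120 N. Pads are 22 mm wide; open, the fingers measure 114 mm over their backs; the gripper's body (76 mm by 85 mm) begins 54 mm behind the grasp point. The pads swing forward as they close: fully open they stand 13 mm farther back than shut.
Start: joints at [1.067, 0.313, 0.046, 1.304, 0, 1.431], TCP at [0.205, 0.537, 0.208] pointing down, gripper open.
Joint ranges: [-2.76, 2.76], [-0.86, 1.69], [-1.03, 1.26], [-2.2, 2.34], [-1.47, 1.5], [-3.14, 3.14]. Speed limits (rad/s): [2.57, 2.57, 3.14, 3.14, 3.14, 3.14].

## Interface

Orientations are given as a unit quaternion [w, x, y, z].
In Python, from workcell import env gives the robot as it stands. The module is installed in compiled form; this text tells all that it offers.
- The arm moves only by the shell command python3 -m creep 'ROWS' [FORCE]. ROWS is a JSON object of lists of equal length, an entry for each row: "hand": the finger opening in mm, from 0 to 85.4; "delta_pos": the shift along the tool's x, y, z scaled (see below), a list of three; "turn": the turn about the tool's z scaled (see below). In form: {"hand": [hand, ...], "delta_pos": [[dx, dy, dz], ...], "turn": [turn, ...]}. A call has exactly 5 rows; each row shifts and turns the commanded pose from where the row before left it, along the tool's axes as they then stand; what a row does not reach is not made up. The controller multiplies each number of a shift by 0.8 m and each number of a turn by 5 degrees. A row lasts 1/12 s, in which the tool goes at most 41.7 mm and 7.16 degrees, less where a joint would pass 70% of its speed; a pose out of reach is approached as far as the arm can. A call with a number of a shift or a turn outside -1 to 1 is refused whole. A call with a gripper value outside its range is refused whole. The fingers move at their own pace and stop on an object; FORCE is the grip in N (left out, the last holds). Time passes only in rows, so rows that do not move let the fingers close, or fill a call up. It gives the time, the measured TCP pose, the force and the opening at its end, in the units of the state.
- env.get_state(): the state, without advancing time (a new reading comes with each control period).
- env.read_camera(name): name is "scene" or "top" or "wrist"; returns a dict with "pixels" (420x560x3 uint8, red, green, blue), "depth" (420x560 float32, m along the optical axis (not along the pixel's ray), 0 where there is no reading), "fx", "fy", "cx", "cy" (pixels), "origin" and "orientation" of the camera in the world. Camera axes: x right, y down, z forward; pixel columns grow to the right and rows downward; lengths in m; the calibration is good to about 2 mm. A picture is of the moment at which its call begins.
- env.hand_in(): hands the job in, once; it reports no verdict.
Trained networks look in the newest picture that a camera, given by its name, has taken for a name from the list of things; names that differ only in an ending like _2 or _b are one class to them, and where a whole thing is asked for, a point or a joint stands for the part that bears it (a point fixed in the world has none). Each returns a list of dicts, best first, with "score" (0 to 1); they miss things now and then, are a little off and sometimes report something else, mostly with a low value. They report only what shows in the picture. A call takes as long as a camera call. They do not tell look-alikes from the thing itself.
- env.find_in(camera, target): "location" ([row, column] in pixels, amid what is visible of it).
- env.pinpoint(camera, target): "location" ([row, column] in pixels: a listed point, or the origin of a listed thing).
The state is a dict: "clock": time; "joint_pos": joint angles; "qvel": joint speeds; "tau": joint torques, N m; "tcp_pos": TCP position; "orientation": TCP orientation; "wrist_force": force on the tool from outside, world axes, zero at the start; "ft_torque": the same for the moment, N m; "finger_gap": finger opening in m.
Only numpy, scipy, OpenCV 4.12 (cv2) and the standard library are available. Lean on these libraries where they do the work, as an engineer would, in place of code of your own. Each camera call takes 0.05 s, during which the arm holds its last target.

## Working session

There is one attempt and no reset: what is moved stays moved. The work goes in short steps, Python scripts to look and compute and a shell command to move; the robot and the scene stay as the last step left them, time stands still between calls to the robot, and variables do not carry over. Pictures are saved under pics/ and viewed, and the job is handed in when it is done.

```bash
mkdir -p pics; cat > h.py <<'E'
import numpy as np,cv2
from workcell import env
from scipy.spatial.transform import Rotation as R
def rot(q): return R.from_quat([q[1],q[2],q[3],q[0]]).as_matrix()
def ray(c,px):
    d=np.array([(px[1]-c['cx'])/c['fx'],(px[0]-c['cy'])/c['fy'],1.]); return rot(c['orientation'])@d
def at_z(c,px,z):
    o=np.array(c['origin']);d=ray(c,px);return o+d*(z-o[2])/d[2]
def at_d(c,px):
    d=c['depth'][int(round(px[0])),int(round(px[1]))];return np.array(c['origin'])+ray(c,px)*d
def proj(c,p):
    v=rot(c['orientation']).T@(np.array(p)-np.array(c['origin']));return [c['cy']+c['fy']*v[1]/v[2],c['cx']+c['fx']*v[0]/v[2]]
def save(c,n,crop=None,s=1):
    im=c['pixels'][:,:,::-1]
    if crop: im=im[crop[0]:crop[1],crop[2]:crop[3]]
    cv2.imwrite('pics/'+n,cv2.resize(im,None,fx=s,fy=s,interpolation=cv2.INTER_CUBIC))
E
python3 - <<'E'
from h import *
np.set_printoptions(precision=4,suppress=True)
s=env.get_state();print(s,env.nose_length)
Z=dict(lever_knob=.097,lever_pivot=.097,tray_grip=.022,tray_pocket=.006,tray=0,dispenser=0,gauge=0,gauge_mid=.13,ball_center=.077,beaker_small=0,beaker_large=0,flask=0,bottle_a=0,bottle_b=0,dish=0,spatula=0)
for n in ['top','scene']:
    c=env.read_camera(n);save(c,n+'0.png');print(n,c['origin'])
    for t in Z:
        for r in env.pinpoint(n,t)[:3]: print(t,round(r['score'],2),np.round(r['location'],1),at_z(c,r['location'],Z[t]))
print(env.get_state()['clock'])
E
```

```text
{'clock': 0.0, 'joint_pos': array([ 1.0674,  0.314 ,  0.045 ,  1.3036, -0.    ,  1.4312]), 'qvel': array([ 0.0007, -0.0011,  0.0019,  0.0002, -0.0001, -0.001 ]), 'tau': array([ -0.001 , -48.0633,  29.8532,   0.0195,  -0.0003,   0.    ]), 'tcp_pos': array([0.2044, 0.5369, 0.2068]), 'orientation': array([-0.0003,  0.1809,  0.9835, -0.0009]), 'wrist_force': array([ 0.2918,  0.371 , -0.6966]), 'ft_torque': array([ 0.0142, -0.0198, -0.0172]), 'finger_gap': 0.08548343573502062} 0.011
top [0.3067 0.0153 1.3168]
lever_knob 0.82 [224.4 178.4] [0.4696 0.3025 0.097 ]
lever_knob 0.18 [154.1 188.4] [0.6789 0.2793 0.097 ]
lever_pivot 0.55 [208.5 206.5] [0.516  0.2224 0.097 ]
tray_grip 0.8 [188.2 291.4] [ 0.5924 -0.0267  0.022 ]
tray_grip 0.68 [244.7 229.9] [0.4171 0.1614 0.022 ]
tray_grip 0.66 [175.9 402.5] [ 0.631  -0.3723  0.022 ]
tray_pocket 0.87 [218.6 272.7] [0.4996 0.0314 0.006 ]
tray_pocket 0.77 [313.2 182.2] [0.2114 0.3042 0.006 ]
tray_pocket 0.61 [209.6 224.1] [0.5281 0.1829 0.006 ]
tray 0.8 [317.4 183.6] [0.1985 0.301  0.    ]
tray 0.63 [219.5 271.9] [0.4976 0.034  0.    ]
tray 0.52 [210
[... 1446 characters left out ...]
-0.1999  0.    ]
gauge 0.22 [171.4 212.5] [ 0.4921 -0.3359  0.    ]
gauge_mid 0.94 [171.7 213.8] [ 0.5473 -0.2028  0.13  ]
beaker_small 0.66 [224. 305.] [0.3766 0.0116 0.    ]
beaker_large 0.76 [180.6 165.1] [ 0.6382 -0.3816  0.    ]
beaker_large 0.63 [288.4 354.3] [0.4018 0.2595 0.    ]
flask 0.83 [264.6 194. ] [ 0.7124 -0.0399  0.    ]
bottle_a 0.93 [361.6 261.6] [0.7091 0.2894 0.    ]
bottle_a 0.81 [391.9 372.7] [0.544  0.4847 0.    ]
bottle_b 0.93 [361.6 261.6] [0.7091 0.2894 0.    ]
bottle_b 0.81 [391.9 372.7] [0.544  0.4847 0.    ]
dish 0.46 [148.9 209.9] [ 0.4449 -0.4397  0.    ]
spatula 0.94 [345.6 405.1] [0.4061 0.4471 0.    ]
spatula 0.39 [267.  194.6] [ 0.7146 -0.032   0.    ]
1.7
```

View pics/top0.png

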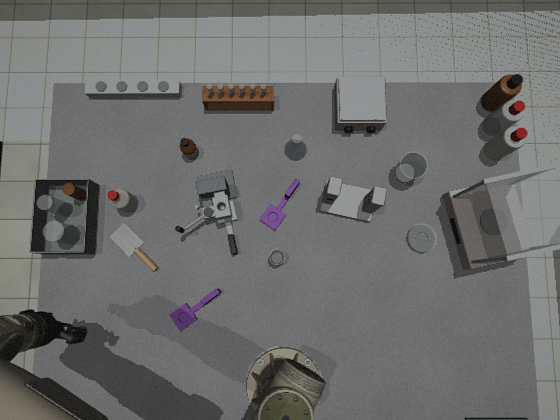

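View pics/scene0.png

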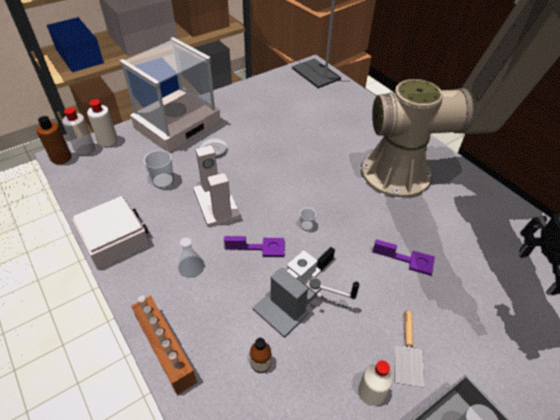

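```bash
python3 - <<'E'
from h import *
np.set_printoptions(precision=4,suppress=True)
c=env.read_camera('top');save(c,'topc.png',(165,265,165,265),6)
for t,px in dict(blk1=(203,216),grip=(244,234),knob=(230,180),g1=(186,334),g2=(194,378)).items(): print(t,at_d(c,px))
# upper surface clusters
H,W=c['depth'].shape
v,u=np.mgrid[0:H,0:W];d=c['depth'];P=np.stack([(u-c['cx'])/c['fx']*d,(v-c['cy'])/c['fy']*d,d],-1)@rot(c['orientation']).T+c['origin']
np.save('P.npy',P)
def box(m,n):
    p=P[m][:,:2].astype(np.float32);print(n,len(p),cv2.minAreaRect(p), P[m][:,2].mean())
z=P[...,2];x=P[...,0];y=P[...,1]
reg=lambda a,b,e,f:(v>=a)&(v<b)&(u>=e)&(u<f)
m=reg(165,265,165,265)
box(m&(z>.107)&(z<.121)&(u>195),'disp>.107')
box(m&(z>.03)&(z<.06)&(v>225)&(u>215),'grip')
box(m&(z>.11)&(u<187),'knob')
g=reg(170,225,315,395)
box(g&(z>.15),'housings');box(g&(z>.012)&(z<.03),'base');box(g&(z>.15)&(u<350),'h1');box(g&(z>.15)&(u>355),'h2')
c2=env.read_camera('scene');save(c2,'scenec.png',(235,345,240,370),5)
d=c2['depth'];P2=np.stack([(u-c2['cx'])/c2['fx']*d,(v-c2['cy'])/c2['fy']*d,d],-1)@rot(c2['orientation']).T+c2['origin'];np.save('P2.npy',P2)
P=P2;z=P[...,2]
m=reg(235,345,240,370)
box(m&(z>.107)&(z<.117),'disp');box(m&(z>.1)&(u>345)&(u<365),'knob');box(m&(z>.035)&(z<.05)&(u>312)&(u<340)&(v<275),'grip')
g=reg(135,225,190,245);box(g&(z>.158)&(z<.172),'hous');box(g&(z>.014)&(z<.025),'base')
E
```

```text
blk1 [0.5296 0.193  0.1111]
grip [0.417  0.1463 0.0478]
knob [0.451  0.2931 0.1157]
g1 [ 0.5676 -0.1399  0.162 ]
g2 [ 0.5438 -0.2595  0.1674]
disp>.107 586 ((0.5447208285331726, 0.2018250674009323), (0.11626759171485901, 0.08536431938409805), 10.020532608032227) 0.115890892683403
grip 112 ((0.41882017254829407, 0.15320152044296265), (0.059479061514139175, 0.016075097024440765), 13.333566665649414) 0.04314711788688893
knob 40 ((0.37941908836364746, 0.16197659075260162), (0.32708415389060974, 0.015064050443470478), 60.996341705322266) 0.5095627755898183
housings 502 ((0.48041361570358276, -0.09987492859363556), (0.1478564739227295, 0.38972246646881104), 35.67888259887695) 0.20996856944055187
base 1109 ((0.554519534111023, -0.2018209993839264), (0.15969395637512207, 0.10082601755857468), 77.22908782958984) 0.01990890620762688
h1 242 ((0.44378596544265747, -0.07800809293985367), (0.04298190027475357, 0.3288328945636749), 63.205684661865234) 0.20220925948561533
h2 258 ((0.42371758818626404, -0.14288845658302307), (0.05247373878955841, 0.38999226689338684), 44.15361785888672) 0.2086664405482863
disp 569 ((0.5862612128257751, 0.22665029764175415), (0.1541634500026703, 0.2725871503353119), 88.20568084716797) 0.11264722894377696
knob 69 ((0.6899069547653198, 0.4799491763114929), (0.5989393591880798, 0.015437216497957706), 37.53340148925781) 0.17851089485144125
grip 133 ((0.4199231266975403, 0.15573883056640625), (0.06048489734530449, 0.017250873148441315), 12.060126304626465) 0.04241607764775109
hous 351 ((0.5554250478744507, -0.20005011558532715), (0.16415303945541382, 0.049783166497945786), 77.17666625976562) 0.1637791850496348
base 633 ((0.5079993605613708, -0.31250643730163574), (0.41962313652038574, 0.12320291996002197), 67.19796752929688) 0.019020626300893656
```

View pics/topc.png

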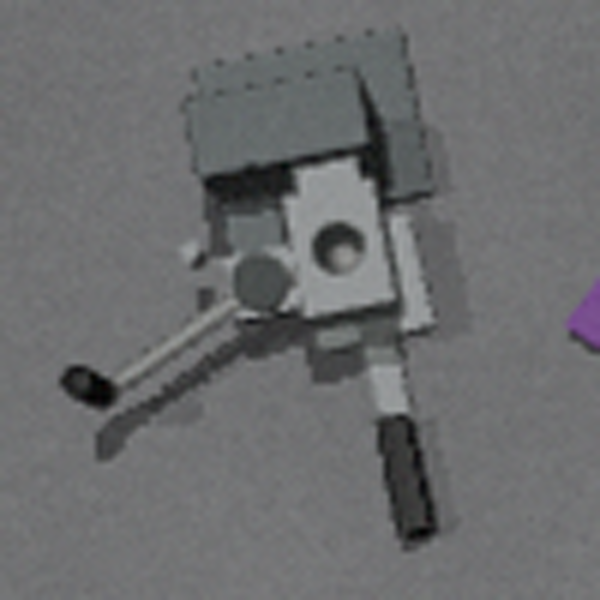

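View pics/scenec.png

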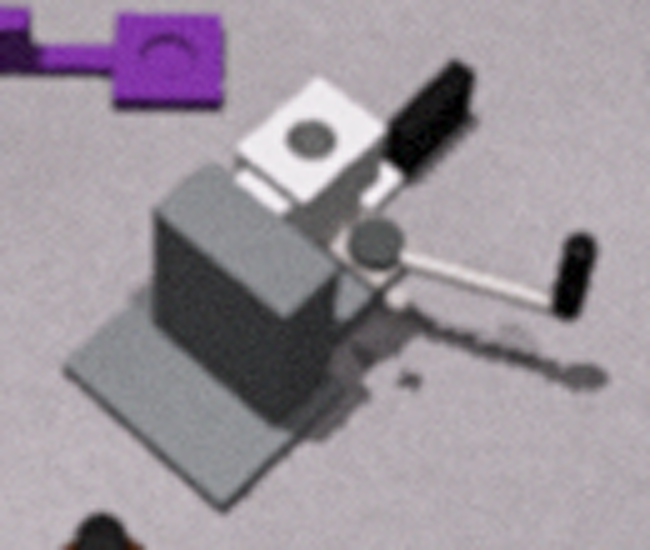

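```bash
python3 - <<'E'
from h import *
np.set_printoptions(precision=4,suppress=True)
c=env.read_camera('top');c2=env.read_camera('scene')
print('bore top',at_z(c,(165+248/6,165+338/6),.114),'scene',at_z(c2,(235+139/5,240+311/5),.114))
print('knob top',at_z(c,(165+380/6,165+75/6),.122),'scene',at_z(c2,(235+240/5,240+580/5),.122))
print('pivot top',at_z(c,(165+280/6,165+262/6),.118),'scene',at_z(c2,(235+240/5,240+376/5),.118))
# block top corners from top crop
for n,p in dict(nl=(318,302),nr=(303,395),fr=(170,372),fl=(180,290)).items(): print(n,at_z(c,(165+p[0]/6,165+p[1]/6),.114))
for n,p in dict(a=(78,318),b=(128,385),c=(200,303),d=(147,237)).items(): print(n,at_z(c2,(235+p[0]/5,240+p[1]/5),.114))
P=np.load('P.npy');z=P[...,2];m=(z>.118)&(z<.13)&(P[...,0]>.5)&(P[...,0]<.65)&(P[...,1]>.1)&(P[...,1]<.28)
print(cv2.minAreaRect(P[m][:,:2].astype(np.float32)),m.sum())
for n,P in (('t',P),('s',np.load('P2.npy'))):
  q=P[(P[...,2]>.1)&(P[...,2]<.13)&(P[...,0]>.42)&(P[...,0]<.5)&(P[...,1]>.27)&(P[...,1]<.34)];print(n,'knob',len(q),q.min(0),q.max(0))
D=np.array([.5215,.1773])
for a in (10,12,14):
  a=np.radians(a);M=np.array([[np.cos(a),-np.sin(a)],[np.sin(a),np.cos(a)]]);print(D+M@[-.039,.132],D+M@[0,.045])
print(env.get_state()['clock'])
E
```

```text
bore top [0.5193 0.1772 0.114 ] scene [0.5195 0.1802 0.114 ]
knob top [0.455  0.2988 0.122 ] scene [0.4542 0.2995 0.122 ]
pivot top [0.5033 0.2124 0.118 ] scene [0.5304 0.245  0.118 ]
nl [0.4856 0.1937 0.114 ]
nr [0.4928 0.1496 0.114 ]
fr [0.5572 0.1615 0.114 ]
fl [0.5524 0.2007 0.114 ]
a [0.4948 0.1527 0.114 ]
b [0.4859 0.195  0.114 ]
c [0.5436 0.2063 0.114 ]
d [0.5518 0.1642 0.114 ]
((0.5538880825042725, 0.20304769277572632), (0.09351779520511627, 0.08331642299890518), 10.523056983947754) 298
t knob 33 [0.4481 0.2917 0.101 ] [0.4621 0.3064 0.126 ]
s knob 64 [0.4496 0.2939 0.1002] [0.4651 0.3083 0.125 ]
[0.4602 0.3005] [0.5137 0.2216]
[0.4559 0.2983] [0.5121 0.2213]
[0.4517 0.2959] [0.5106 0.221 ]
1.9
```

```bash
python3 -m creep '{"hand":[0,0,0,0,0],"delta_pos":[[-0.034,-0.019,0],[-0.034,-0.019,0],[-0.034,-0.019,0],[-0.034,-0.019,0],[-0.034,-0.019,0]],"turn":[0,0,0,0,0]}'
python3 -m creep '{"hand":[0,0,0,0,0],"delta_pos":[[-0.034,-0.019,0],[-0.034,-0.019,0],[-0.034,-0.019,0],[-0.034,-0.019,0],[-0.034,-0.019,0]],"turn":[0,0,0,0,0]}'
python3 -m creep '{"hand":[0,0,0,0,0],"delta_pos":[[0,0,0],[0,0,0],[0,0,0],[0,0,0],[0,0,0]],"turn":[-0.95,-0.95,-0.95,-0.95,-0.95]}'
python3 -m creep '{"hand":[0,0,0,0,0],"delta_pos":[[0,0,0],[0,0,0],[0,0,0],[0,0,0],[0,0,0]],"turn":[-0.95,-0.95,0,0,0]}'
python3 - <<'E'
from h import *
c=env.read_camera('wrist');save(c,'w1.png');s=env.get_state();print(s['joint_pos'],rot(s['orientation']))
E
```

```text
clock: 2.32
tcp_pos: [0.3053, 0.4169, 0.2078]
orientation: [0.0, 0.181, 0.984, 0.0]
wrist_force: [0.2, 0.5, -0.1]
finger_gap: 0.0254
clock: 2.73
tcp_pos: [0.4055, 0.2973, 0.2079]
orientation: [0.0, 0.181, 0.984, 0.0]
wrist_force: [-0.4, -0.0, -0.0]
finger_gap: -0.0002
clock: 3.15
tcp_pos: [0.4049, 0.2983, 0.2078]
orientation: [0.0, -0.027, 1.0, 0.0]
wrist_force: [-0.1, 0.2, -1.2]
finger_gap: -0.0001
clock: 3.57
tcp_pos: [0.4047, 0.2986, 0.2077]
orientation: [0.0, -0.107, 0.994, 0.0]
wrist_force: [-0.1, -0.1, -0.1]
finger_gap: -0.0002
[ 4.75831005e-01  1.73490852e-01 -1.36246254e-01  1.26088563e+00
  5.19088312e-05  2.60903892e-01] [[-9.76991931e-01 -2.13276229e-01  1.30527094e-04]
 [-2.13276213e-01  9.76991935e-01  1.25659552e-04]
 [-1.54324113e-04  9.49300438e-05 -9.99999984e-01]]
```

View pics/w1.png

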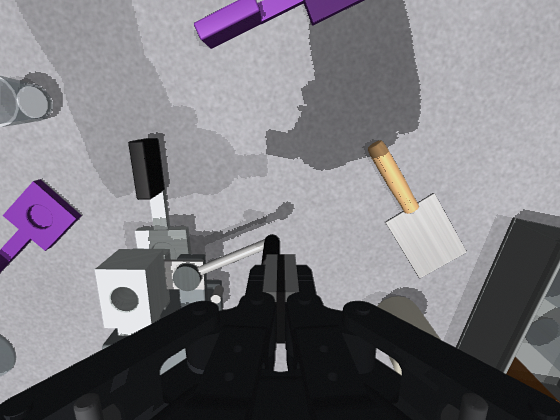

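```bash
python3 - <<'E'
from h import *
np.set_printoptions(precision=4,suppress=True)
c=env.read_camera('wrist');print(c['origin'])
for t,z in (('lever_knob',.097),('tray_grip',.022),('lever_pivot',.097)):
  for r in env.pinpoint('wrist',t)[:2]: print(t,r['score'],r['location'],at_z(c,r['location'],z))
print('knobtop',at_z(c,(240,272),.122),'bore',at_z(c,(299,125),.114))
for n,p in dict(a=(140,130),b=(138,158),c=(194,136),d=(192,162)).items(): print(n,at_z(c,p,.044))
E
```

```text
[0.3345 0.2827 0.3742]
lever_knob 0.87 [253.8, 277.1] [0.4549 0.3063 0.097 ]
tray_grip 0.58 [167.6, 144.3] [0.4195 0.1514 0.022 ]
tray_grip 0.57 [25.1, 226.6] [0.2651 0.215  0.022 ]
lever_pivot 0.75 [289.8, 180.4] [0.5108 0.2244 0.097 ]
knobtop [0.4329 0.2975 0.122 ] bore [0.5199 0.1805 0.114 ]
a [0.3898 0.1431 0.044 ]
b [0.382  0.1699 0.044 ]
c [0.4435 0.1539 0.044 ]
d [0.4357 0.18   0.044 ]
```

```bash
python3 -m creep '{"hand":[0,0,0,0,0],"delta_pos":[[0,0,0.038],[0,0,0.038],[0,0,0.038],[0,0,0.036],[0,0,0]],"turn":[0,0,0,0,0]}'
python3 -m creep '{"hand":[0,0,0,0,0],"delta_pos":[[-0.015,0,0],[-0.015,0,0],[-0.01,0,0],[-0.01,0,0],[0,0,0]],"turn":[0,0,0,0,0]}'
python3 - <<'E'
from h import *
c=env.read_camera('wrist');save(c,'w2.png');c=env.read_camera('scene');save(c,'s2.png',(200,340,220,420),3.5)
E
```

```text
clock: 4.23
tcp_pos: [0.4008, 0.2965, 0.0826]
orientation: [-0.004, -0.108, 0.994, -0.002]
wrist_force: [-0.2, -0.4, -0.5]
finger_gap: -0.0005
clock: 4.65
tcp_pos: [0.4443, 0.3083, 0.0886]
orientation: [-0.0, -0.108, 0.994, 0.001]
wrist_force: [-2.3, 1.7, 0.5]
finger_gap: 0.0003
```

View pics/s2.png

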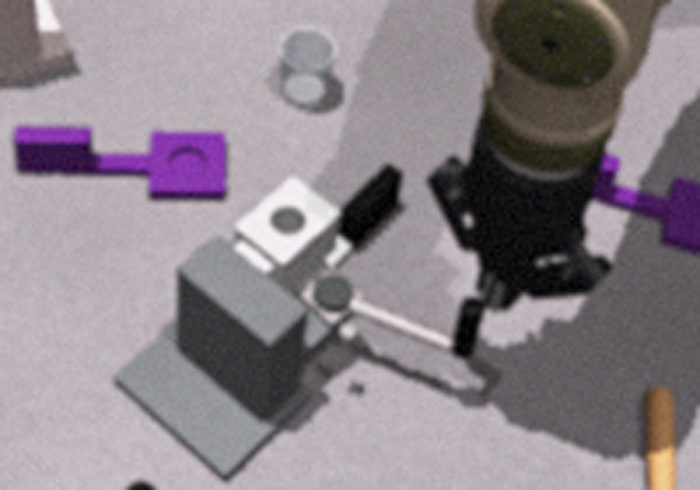

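```bash
python3 -m creep '{"hand":[0,0,0,0,0],"delta_pos":[[-0.014,-0.002,0],[-0.014,-0.002,0],[-0.014,0,0],[-0.014,0,0],[0,0,0]],"turn":[0,0,0,0,0]}'
python3 -m creep '{"hand":[0,0,0,0,0],"delta_pos":[[-0.01,0,0],[-0.006,0,0],[-0.005,0,0],[0,0,0],[0,0,0]],"turn":[0,0,0,0,0]}'
python3 - <<'E'
from h import *
np.set_printoptions(precision=4,suppress=True)
s=env.get_state();print(s['tcp_pos'],s['wrist_force'])
c=env.read_camera('scene');save(c,'s3.png',(200,340,220,420),3.5);c=env.read_camera('top');save(c,'t3.png',(165,265,165,265),5)
E
```

```text
clock: 5.17
tcp_pos: [0.489, 0.3137, 0.088]
orientation: [0.0, -0.108, 0.994, 0.0]
wrist_force: [-4.2, 1.7, 0.9]
finger_gap: 0.0002
clock: 5.58
tcp_pos: [0.5031, 0.3156, 0.0877]
orientation: [-0.001, -0.108, 0.994, -0.001]
wrist_force: [-4.1, -3.0, 2.2]
finger_gap: 0.0001
[0.5031 0.3156 0.0877] [-4.1195 -3.003   2.2219]
```

View pics/s3.png

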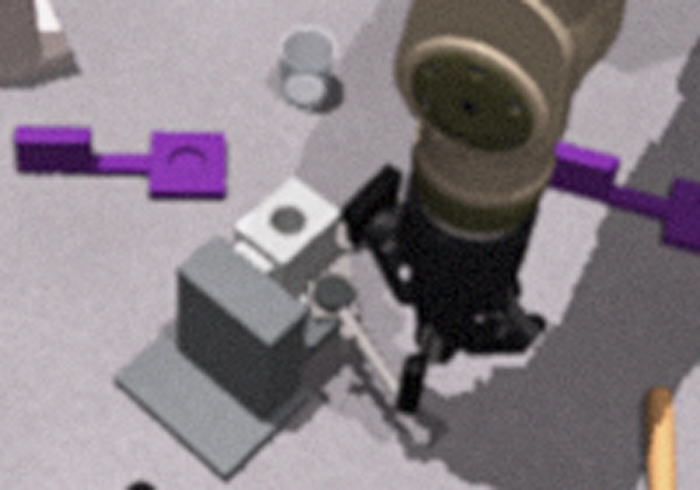

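```bash
python3 -m creep '{"hand":[0,0,0,0,0],"delta_pos":[[-0.005,0,0],[-0.005,0,0],[0,0,0],[0,0,0],[0,0,0]],"turn":[0,0,0,0,0]}'
python3 - <<'E'
from h import *
c=env.read_camera('scene');save(c,'s4.png',(200,340,220,420),3.5)
E
```

```text
clock: 6.1
tcp_pos: [0.5103, 0.3167, 0.0876]
orientation: [-0.002, -0.108, 0.994, -0.002]
wrist_force: [-5.1, -5.3, 2.6]
finger_gap: 0.0003
```

View pics/s4.png

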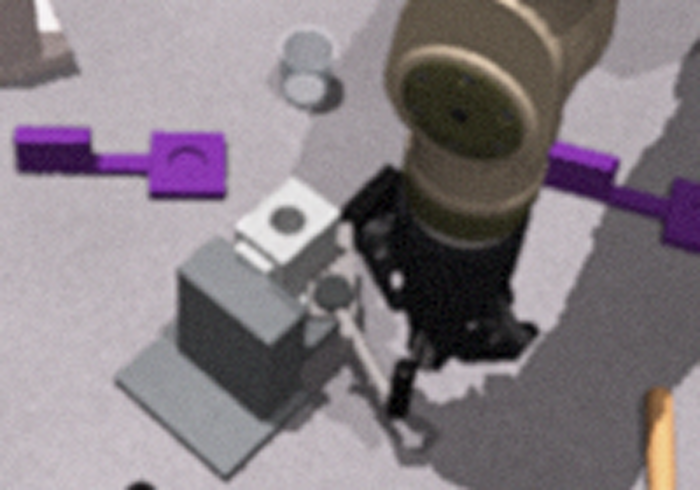

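```bash
python3 -m creep '{"hand":[0,0,0,0,0],"delta_pos":[[-0.004,0,0],[0,0,0],[-0.003,0,0],[0,0,0],[0,0,0]],"turn":[0,0,0,0,0]}'
python3 - <<'E'
from h import *
np.set_printoptions(precision=4,suppress=True)
c=env.read_camera('scene');save(c,'s5.png',(270,330,310,370),10)
for r in env.pinpoint('scene','lever_knob')[:2]: print(r['score'],r['location'],at_z(c,r['location'],.097))
s=env.get_state();print(s['tcp_pos'],s['wrist_force'])
E
```

```text
clock: 6.57
tcp_pos: [0.5134, 0.3173, 0.0874]
orientation: [-0.004, -0.108, 0.994, -0.002]
wrist_force: [-10.8, -7.7, 6.3]
finger_gap: 0.0003
0.73 [312.1, 334.3] [0.5323 0.3204 0.097 ]
[0.5135 0.3173 0.0874] [-11.0177  -7.1462   5.6323]
```

View pics/s5.png

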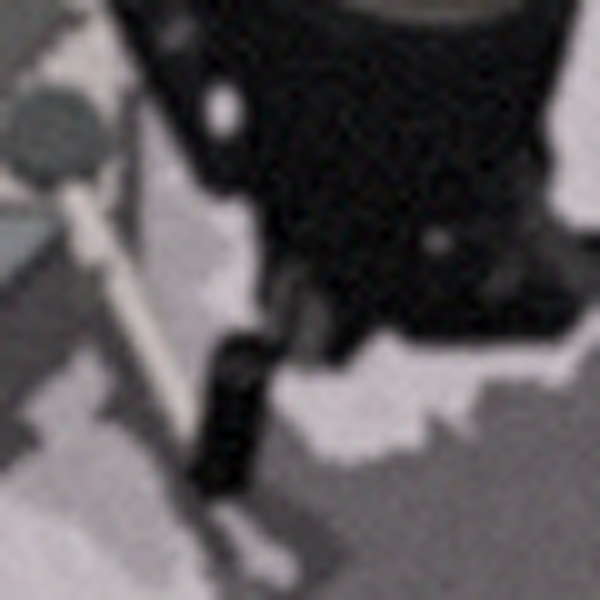

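```bash
python3 -m creep '{"hand":[0,0,0,0,0],"delta_pos":[[-0.004,0,0],[0,0,0],[0,0,0],[0,0,0],[0,0,0]],"turn":[0,0,0,0,0]}'
```

```text
clock: 7.08
tcp_pos: [0.514, 0.3173, 0.0872]
orientation: [-0.006, -0.108, 0.994, -0.003]
wrist_force: [-16.1, -8.3, 10.0]
finger_gap: 0.0
```

```bash
python3 -m creep '{"hand":[0,0,0,0,0],"delta_pos":[[0.006,0,0],[0.012,0,0],[0.018,0,0],[0.018,0,0],[0.018,0,0]],"turn":[0,0,0,0,0]}'
python3 -m creep '{"hand":[0,0,0,0,0],"delta_pos":[[0.018,0,0],[0.018,0,0],[0.018,0,0],[0.02,0,0],[0.02,0,0]],"turn":[0,0,0,0,0]}'
python3 -m creep '{"hand":[0,0,0,0,0],"delta_pos":[[0,0,-0.03],[0,0,-0.03],[0,0,-0.04],[0,0,-0.04],[0,0,0]],"turn":[0,0,0,0,0]}'
python3 - <<'E'
from h import *
np.set_printoptions(precision=4,suppress=True)
c=env.read_camera('scene');save(c,'s6.png',(200,340,220,420),3.5)
for r in env.pinpoint('scene','lever_knob')[:2]: print(r['score'],r['location'],at_z(c,r['location'],.097))
for t,z in (('tray_grip',.022),): 
  for r in env.pinpoint('scene',t)[:3]: print(r['score'],r['location'],at_z(c,r['location'],z))
c=env.read_camera('wrist');save(c,'w6.png')
c=env.read_camera('top');save(c,'t6.png',(165,265,165,265),5)
s=env.get_state();print(s['tcp_pos'],s['wrist_force'])
E
```

```text
clock: 7.5
tcp_pos: [0.4635, 0.3077, 0.0878]
orientation: [-0.0, -0.108, 0.994, -0.001]
wrist_force: [-1.6, -2.2, -0.1]
finger_gap: -0.0002
clock: 7.92
tcp_pos: [0.3912, 0.292, 0.0883]
orientation: [0.001, -0.108, 0.994, -0.0]
wrist_force: [0.0, -0.5, 0.0]
finger_gap: 0.0001
clock: 8.33
tcp_pos: [0.3947, 0.2937, 0.2066]
orientation: [0.006, -0.108, 0.994, 0.002]
wrist_force: [1.1, -0.4, 0.7]
finger_gap: -0.0001
0.71 [289.3, 354.4] [0.4551 0.3003 0.097 ]
0.81 [255.6, 324.2] [0.4129 0.1444 0.022 ]
0.77 [249.6, 383.4] [0.2658 0.2188 0.022 ]
0.73 [242.5, 233.6] [ 0.5927 -0.03    0.022 ]
[0.3907 0.2918 0.1986] [ 0.4221  0.0942 -0.4745]
```

View pics/s6.png

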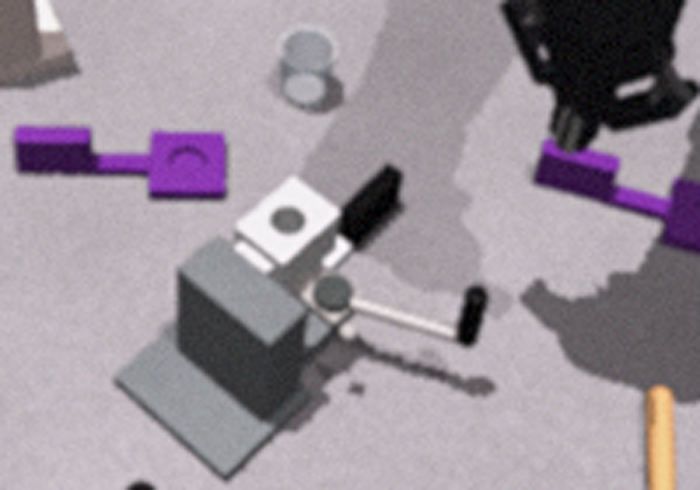

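View pics/w6.png

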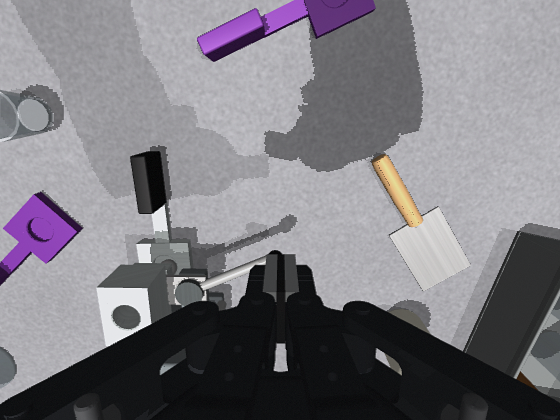

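View pics/t6.png

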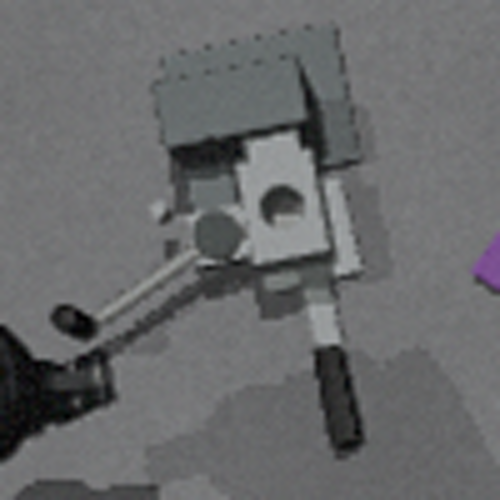

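```bash
python3 - <<'E'
from h import *
np.set_printoptions(precision=3,suppress=True)
P=np.load('P.npy');print(P[203:211,217:227,2])
c=env.read_camera('top');v,u=np.mgrid[0:420,0:560];d=c['depth'];Q=np.stack([(u-c['cx'])/c['fx']*d,(v-c['cy'])/c['fy']*d,d],-1)@rot(c['orientation']).T+c['origin'];print(Q[203:211,217:227,2])
m=(v>225)&(v<262)&(u>215)&(u<262)&(Q[...,2]>.035)&(Q[...,2]<.052)
print(cv2.minAreaRect(Q[m][:,:2].astype(np.float32)),m.sum())
c=env.read_camera('wrist');
s=env.get_state();print(s['tcp_pos'])
d=c['depth'];Q=np.stack([(u-c['cx'])/c['fx']*d,(v-c['cy'])/c['fy']*d,d],-1)@rot(c['orientation']).T+c['origin']
m=(v>140)&(v<225)&(u>120)&(u<175)&(Q[...,2]>.038)&(Q[...,2]<.05)
print(cv2.minAreaRect(Q[m][:,:2].astype(np.float32)),m.sum())
E
```

```text
[[0.116 0.111 0.106 0.098 0.097 0.09  0.094 0.105 0.116 0.112]
 [0.115 0.105 0.094 0.089 0.078 0.081 0.08  0.082 0.101 0.117]
 [0.108 0.098 0.086 0.081 0.07  0.078 0.084 0.083 0.07  0.11 ]
 [0.11  0.091 0.079 0.062 0.085 0.084 0.085 0.081 0.082 0.116]
 [0.111 0.089 0.075 0.084 0.083 0.088 0.083 0.084 0.085 0.112]
 [0.111 0.088 0.065 0.086 0.086 0.085 0.088 0.086 0.107 0.118]
 [0.113 0.117 0.064 0.084 0.085 0.085 0.086 0.084 0.114 0.115]
 [0.116 0.116 0.109 0.075 0.085 0.086 0.118 0.113 0.115 0.111]]
[[0.108 0.108 0.105 0.094 0.091 0.097 0.095 0.107 0.113 0.108]
 [0.109 0.105 0.094 0.086 0.082 0.078 0.07  0.074 0.099 0.11 ]
 [0.114 0.099 0.085 1.317 0.071 0.067 0.065 0.069 0.069 0.114]
 [0.109 0.091 0.078 0.068 0.069 0.069 0.066 0.067 0.063 0.116]
 [0.106 0.092 0.074 0.066 0.068 0.068 0.064 0.066 0.066 0.115]
 [0.114 0.086 0.068 0.068 0.064 0.066 0.067 0.064 0.112 0.115]
 [0.113 0.113 0.061 0.067 0.065 0.064 0.065 0.066 0.11  0.112]
 [0.107 0.112 0.119 0.071 0.062 0.064 0.115 0.109 0.111 0.113]]
((0.418366402387619, 0.15308593213558197), (0.059302642941474915, 0.015591700561344624), 13.677377700805664) 107
[0.391 0.292 0.198]
((0.4180775582790375, 0.15514791011810303), (0.059500209987163544, 0.016235077753663063), 13.286645889282227) 1024
```

```bash
python3 -m creep '{"hand":[50,50,50,50,50],"delta_pos":[[0.001,-0.04,0],[0.001,-0.045,0],[0.0016,-0.045,0],[0,-0.045,0],[0,0,0]],"turn":[-0.1,0,0,0,0]}'
python3 -m creep '{"hand":[50,50,50,50,50],"delta_pos":[[0,0,0.03],[0,0,0.045],[0,0,0.045],[0,0,0.03],[0,0,0]],"turn":[0,0,0,0,0]}'
python3 - <<'E'
from h import *
np.set_printoptions(precision=4,suppress=True)
c=env.read_camera('wrist');save(c,'w7.png')
s=env.get_state();print(s['tcp_pos'],rot(s['orientation'])[:,1])
v,u=np.mgrid[0:420,0:560]
d=c['depth'];Q=np.stack([(u-c['cx'])/c['fx']*d,(v-c['cy'])/c['fy']*d,d],-1)@rot(c['orientation']).T+c['origin']
m=(abs(Q[...,0]-.418)<.06)&(abs(Q[...,1]-.154)<.02)&(Q[...,2]>.038)&(Q[...,2]<.05)
print(cv2.minAreaRect(Q[m][:,:2].astype(np.float32)),m.sum())
E
```

```text
clock: 9.1
tcp_pos: [0.4202, 0.1503, 0.1987]
orientation: [-0.001, -0.109, 0.994, -0.001]
wrist_force: [-0.5, -0.0, 1.0]
finger_gap: 0.0499
clock: 9.52
tcp_pos: [0.4146, 0.1543, 0.0743]
orientation: [-0.005, -0.112, 0.994, -0.0]
wrist_force: [-1.6, -0.2, 1.1]
finger_gap: 0.0502
[0.4163 0.1547 0.077 ] [-0.2232  0.9748  0.0004]
((0.41819894313812256, 0.15451200306415558), (0.05989840626716614, 0.015907039865851402), 13.567584037780762) 2190
```

View pics/w7.png

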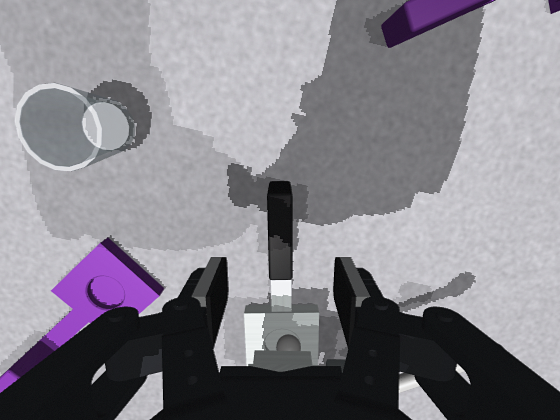

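```bash
python3 -m creep '{"hand":[50,50,50,50,50],"delta_pos":[[0,0,0.03],[0,0,0.024],[0,0,0.014],[0,0,0.006],[0,0,0]],"turn":[0,0,0,0,0]}'
python3 -m creep '{"hand":[40,32,26,22,20],"delta_pos":[[0,0,0],[0,0,0],[0,0,0],[0,0,0],[0,0,0]],"turn":[0,0,0,0,0]}' 60
python3 -m creep '{"hand":[16,12,8,8,8],"delta_pos":[[0,0,0],[0,0,0],[0,0,0],[0,0,0],[0,0,0]],"turn":[0,0,0,0,0]}' 60
python3 -m creep '{"hand":[4,4,4,4,4],"delta_pos":[[0,0,0],[0,0,0],[0,0,0],[0,0,0],[0,0,0]],"turn":[0,0,0,0,0]}' 80
```

```text
clock: 9.98
tcp_pos: [0.4198, 0.1554, 0.0209]
orientation: [-0.0, -0.112, 0.994, 0.0]
wrist_force: [-0.5, -0.5, -0.1]
finger_gap: 0.0499
clock: 10.4
tcp_pos: [0.42, 0.1553, 0.0211]
orientation: [0.001, -0.112, 0.994, 0.0]
wrist_force: [-1.5, 0.3, -0.9]
finger_gap: 0.02
clock: 10.82
tcp_pos: [0.4198, 0.1552, 0.0207]
orientation: [0.0, -0.112, 0.994, 0.0]
wrist_force: [-0.4, 0.1, 3.2]
finger_gap: 0.0079
clock: 11.23
tcp_pos: [0.4197, 0.1552, 0.0206]
orientation: [0.0, -0.112, 0.994, 0.0]
wrist_force: [0.3, 0.0, 2.5]
finger_gap: 0.0041
```

```bash
python3 - <<'E'
from h import *
c=env.read_camera('wrist');save(c,'w8.png')
c=env.read_camera('scene');save(c,'s8.png',(200,340,220,420),3.5)
c=env.read_camera('top');save(c,'t8.png',(165,265,165,265),5)
E
```

```text
(no output)
```

View pics/w8.png

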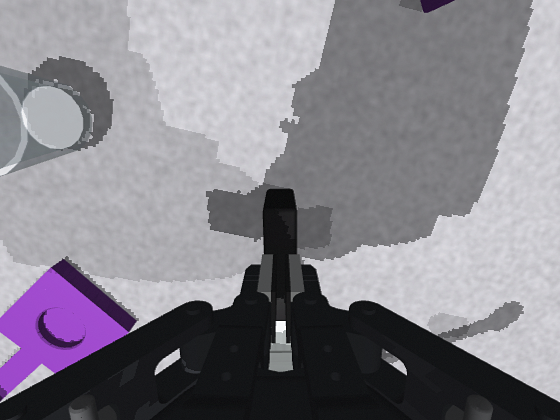

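View pics/s8.png

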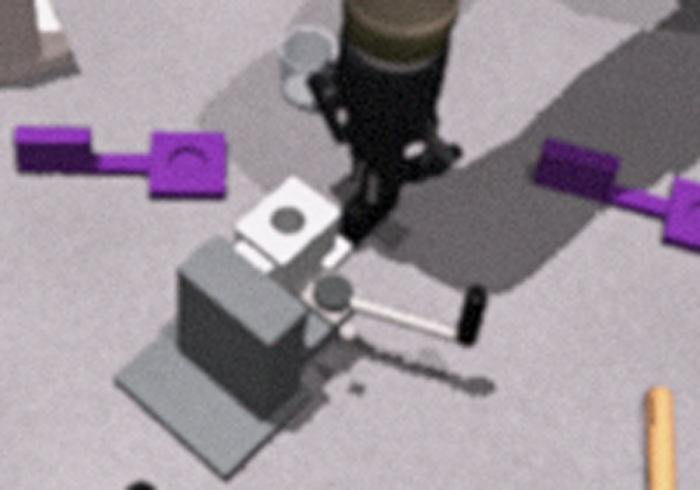

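```bash
python3 -m creep '{"hand":[0,0,0,0,0],"delta_pos":[[0,0,0],[0,0,0],[0,0,0],[0,0,0],[0,0,0]],"turn":[0,0,0,0,0]}' 80
python3 -m creep '{"hand":[0,0,0,0,0],"delta_pos":[[0,0,-0.002],[0,0,-0.003],[0,0,-0.003],[0,0,0],[0,0,0]],"turn":[0,0,0,0,0]}' 80
python3 - <<'E'
from h import *
np.set_printoptions(precision=3,suppress=True)
s=env.get_state();print(s['wrist_force'],s['ft_torque'],s['finger_gap'])
c=env.read_camera('wrist');save(c,'w9.png',(150,400,180,380),3)
v,u=np.mgrid[0:420,0:560]
d=c['depth'];Q=np.stack([(u-c['cx'])/c['fx']*d,(v-c['cy'])/c['fy']*d,d],-1)@rot(c['orientation']).T+c['origin']
print(Q[195:250:8,280])
E
```

```text
clock: 11.8
tcp_pos: [0.4196, 0.1552, 0.0205]
orientation: [0.0, -0.112, 0.994, 0.0]
wrist_force: [0.2, -0.2, 2.9]
finger_gap: 0.0001
clock: 12.22
tcp_pos: [0.4196, 0.1552, 0.027]
orientation: [0.0, -0.112, 0.994, 0.0]
wrist_force: [0.5, -0.0, -0.0]
finger_gap: -0.0002
[ 0.522 -0.021 -0.001] [ 0.035  0.016 -0.043] -0.00015639107127738206
[[0.389 0.148 0.026]
 [0.389 0.148 0.042]
 [0.392 0.148 0.044]
 [0.396 0.149 0.045]
 [0.4   0.15  0.044]
 [0.405 0.151 0.043]
 [0.408 0.152 0.044]]
```

View pics/w9.png

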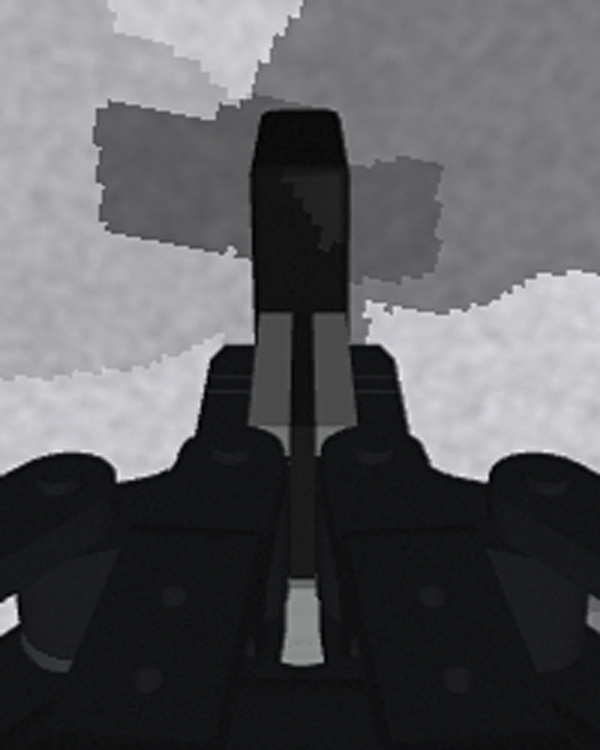

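```bash
python3 - <<'E'
from h import *
np.set_printoptions(precision=3,suppress=True)
s=env.get_state();print(s)
c=env.read_camera('wrist')
v,u=np.mgrid[0:420,0:560]
d=c['depth'];Q=np.stack([(u-c['cx'])/c['fx']*d,(v-c['cy'])/c['fy']*d,d],-1)@rot(c['orientation']).T+c['origin']
for r in (245,250,253,256,260,265,270,280,290):
  print(r,Q[r,255:310:4,2])
c=env.read_camera('scene');save(c,'s9.png',(210,290,290,360),8)
E
```

```text
{'clock': 12.2667, 'joint_pos': array([ 0.174,  0.214, -0.567,  0.79 ,  0.   , -0.051]), 'qvel': array([-0.001,  0.003, -0.003, -0.004,  0.001, -0.   ]), 'tau': array([  0.001, -36.663,  24.147,   0.008,   0.   ,   0.   ]), 'tcp_pos': array([0.42 , 0.155, 0.027]), 'orientation': array([ 0.   , -0.112,  0.994,  0.   ]), 'wrist_force': array([ 0.031, -0.31 ,  0.464]), 'ft_torque': array([-0.005,  0.005, -0.028]), 'finger_gap': 3.658680241838977e-05}
245 [-0.001 -0.     0.     0.045  0.045  0.045  0.044  0.044  0.045  0.044
  0.044 -0.     0.001  0.   ]
250 [ 0.     0.001 -0.     0.044  0.044  0.045  0.044  0.044  0.044  0.044
  0.043  0.001  0.    -0.001]
253 [ 0.     0.001 -0.     0.044  0.044  0.043  0.043  0.044  0.044  0.045
  0.043  0.    -0.001  0.001]
256 [0.001 0.001 0.001 0.057 0.057 0.056 0.057 0.057 0.058 0.056 0.057 0.001
 0.    0.   ]
260 [ 0.001  0.    -0.     0.061  0.061  0.061  0.061  0.061  0.061  0.062
  0.062  0.001  0.     0.001]
265 [0.058 0.058 0.059 0.066 0.066 0.067 0.067 0.067 0.066 0.067 0.065 0.058
 0.058 0.001]
270 [0.062 0.064 0.063 0.071 0.071 0.071 0.07  0.072 0.073 0.071 0.072 0.063
 0.063 0.063]
280 [0.072 0.072 0.071 0.079 0.079 0.079 0.08  0.079 0.079 0.079 0.08  0.072
 0.072 0.072]
290 [0.079 0.079 0.087 0.087 0.087 0.086 0.087 0.086 0.089 0.087 0.087 0.08
 0.08  0.08 ]
```

View pics/s9.png

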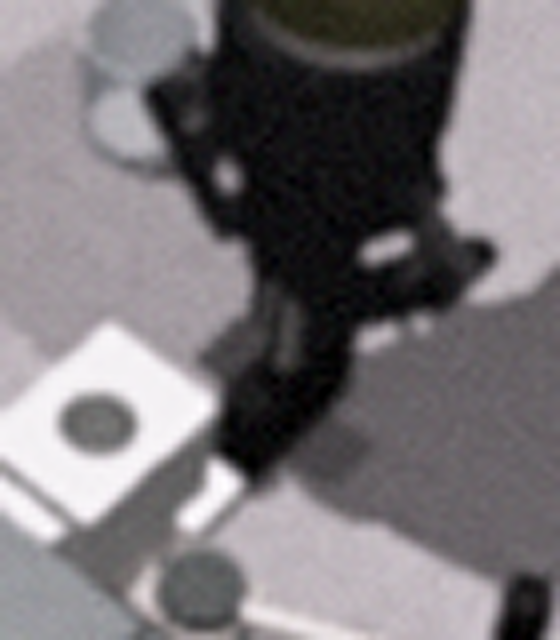

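```bash
python3 - <<'E'
from h import *
np.set_printoptions(precision=4,suppress=True)
s=env.get_state()
c=env.read_camera('wrist')
print(c['origin'],rot(c['orientation']),s['tcp_pos'])
v,u=np.mgrid[0:420,0:560]
d=c['depth'];Q=np.stack([(u-c['cx'])/c['fx']*d,(v-c['cy'])/c['fy']*d,d],-1)@rot(c['orientation']).T+c['origin']
for r in (252,255,256,258,262,266,270,276): print(r,Q[r,272],Q[r,286])
T=rot(s['orientation']);
for r in (255,258,262,266,276): print(T.T@(Q[r,272]-s['tcp_pos']),T.T@(Q[r,256]-s['tcp_pos']))
E
```

```text
[0.3494 0.1386 0.1933] [[-0.2242  0.9344  0.2768]
 [ 0.9745  0.2148  0.0645]
 [ 0.0009  0.2842 -0.9588]] [0.4195 0.1552 0.0268]
252 [0.4133 0.1493 0.045 ] [0.412  0.156  0.0444]
255 [0.41   0.1488 0.0559] [0.4088 0.1551 0.0553]
256 [0.41   0.1488 0.0572] [0.4084 0.1549 0.0575]
258 [0.4104 0.1489 0.0582] [0.4085 0.1549 0.0595]
262 [0.4097 0.1489 0.0639] [0.4083 0.1548 0.064 ]
266 [0.4103 0.1491 0.0666] [0.4084 0.1548 0.0677]
270 [0.4098 0.1491 0.0713] [0.4086 0.1547 0.0711]
276 [0.4097 0.1492 0.0765] [0.4091 0.1548 0.0753]
[ 0.0106 -0.0041 -0.0291] [-0.0142 -0.0158  0.0265]
[ 0.0102 -0.0041 -0.0314] [-0.0162 -0.0159  0.0263]
[ 0.0109 -0.0039 -0.037 ] [-0.0188 -0.0159  0.0258]
[ 0.0103 -0.0039 -0.0398] [ 0.0065 -0.0113 -0.0318]
[ 0.0108 -0.0036 -0.0497] [ 0.0067 -0.0106 -0.0418]
```

```bash
python3 - <<'E'
from h import *
np.set_printoptions(precision=3,suppress=True)
c=env.read_camera('scene');s=env.get_state();T=rot(s['orientation'])
v,u=np.mgrid[0:420,0:560]
d=c['depth'];Q=np.stack([(u-c['cx'])/c['fx']*d,(v-c['cy'])/c['fy']*d,d],-1)@rot(c['orientation']).T+c['origin']
L=(Q-s['tcp_pos'])@T
for col in (318,322,325,328,331,334):
  print(col,[ (r,)+tuple(np.round(L[r,col]*1000).astype(int)) for r in range(226,266,3)])
E
```

```text
318 [(226, np.int64(-37), np.int64(-10), np.int64(-158)), (229, np.int64(1), np.int64(-35), np.int64(-93)), (232, np.int64(76), np.int64(-83), np.int64(26)), (235, np.int64(-4), np.int64(-29), np.int64(-78)), (238, np.int64(-9), np.int64(-24), np.int64(-75)), (241, np.int64(53), np.int64(-64), np.int64(30)), (244, np.int64(42), np.int64(-55), np.int64(25)), (247, np.int64(37), np.int64(-51), np.int64(31)), (250, np.int64(27), np.int64(-43), np.int64(28)), (253, np.int64(17), np.int64(-35), np.int64(26)), (256, np.int64(11), np.int64(-30), np.int64(28)), (259, np.int64(-24), np.int64(-6), np.int64(-15)), (262, np.int64(-29), np.int64(-2), np.int64(-11)), (265, np.int64(-29), np.int64(0), np.int64(2))]
322 [(226, np.int64(-39), np.int64(3), np.int64(-170)), (229, np.int64(-38), np.int64(3), np.int64(-158)), (232, np.int64(-19), np.int64(-8), np.int64(-121)), (235, np.int64(-20), np.int64(-7), np.int64(-111)), (238, np.int64(-16), np.int64(-8), np.int64(-94)), (241, np.int64(-15), np.int64(-7), np.int64(-82)), (244, np.int64(-14), np.int64(-6), np.int64(-70)), (247, np.int64(-12), np.in
[... 2456 characters left out ...]
26, np.int64(-26), np.int64(27), np.int64(-178)), (229, np.int64(-26), np.int64(28), np.int64(-168)), (232, np.int64(-23), np.int64(27), np.int64(-154)), (235, np.int64(-12), np.int64(23), np.int64(-129)), (238, np.int64(-11), np.int64(23), np.int64(-117)), (241, np.int64(8), np.int64(14), np.int64(-79)), (244, np.int64(2), np.int64(19), np.int64(-77)), (247, np.int64(-11), np.int64(27), np.int64(-84)), (250, np.int64(-12), np.int64(30), np.int64(-76)), (253, np.int64(48), np.int64(-3), np.int64(26)), (256, np.int64(42), np.int64(2), np.int64(29)), (259, np.int64(32), np.int64(9), np.int64(26)), (262, np.int64(26), np.int64(15), np.int64(29)), (265, np.int64(17), np.int64(21), np.int64(28))]
```

```bash
python3 -m creep '{"hand":[50,50,50,50,50],"delta_pos":[[0,0,0],[0,0,0],[0,0,0],[0,0,0],[0,0,0]],"turn":[0,0,0,0,0]}' 80
python3 -m creep '{"hand":[50,50,50,50,50],"delta_pos":[[0,0,0.015],[0,0,0.015],[0,0,0.01],[0,0,0.006],[0,0,0]],"turn":[0,0,0,0,0]}'
python3 -m creep '{"hand":[50,50,50,50,50],"delta_pos":[[0,0,0.006],[0,0,0.006],[0,0,0],[0,0,0],[0,0,0]],"turn":[0,0,0,0,0]}'
python3 -m creep '{"hand":[40,32,26,22,20],"delta_pos":[[0,0,0],[0,0,0],[0,0,0],[0,0,0],[0,0,0]],"turn":[0,0,0,0,0]}' 80
python3 -m creep '{"hand":[16,12,8,8,8],"delta_pos":[[0,0,0],[0,0,0],[0,0,0],[0,0,0],[0,0,0]],"turn":[0,0,0,0,0]}' 80
python3 - <<'E'
from h import *
np.set_printoptions(precision=3,suppress=True)
c=env.read_camera('wrist');save(c,'w10.png',(150,400,180,380),3)
E
```

```text
clock: 12.88
tcp_pos: [0.4196, 0.1552, 0.0269]
orientation: [0.0, -0.112, 0.994, 0.0]
wrist_force: [0.8, -0.2, 0.4]
finger_gap: 0.0498
clock: 13.3
tcp_pos: [0.4186, 0.155, -0.0109]
orientation: [-0.001, -0.112, 0.994, -0.0]
wrist_force: [-0.3, 0.6, 0.4]
finger_gap: 0.0498
clock: 13.72
tcp_pos: [0.4197, 0.1552, -0.0194]
orientation: [0.0, -0.112, 0.994, 0.0]
wrist_force: [0.2, 0.1, -0.2]
finger_gap: 0.0501
clock: 14.13
tcp_pos: [0.4196, 0.1552, -0.0194]
orientation: [0.0, -0.112, 0.994, 0.0]
wrist_force: [-0.1, -0.0, 0.4]
finger_gap: 0.02
clock: 14.55
tcp_pos: [0.4197, 0.1553, -0.0193]
orientation: [0.0, -0.112, 0.994, 0.0]
wrist_force: [-1.2, 0.6, 4.7]
finger_gap: 0.015
```

View pics/w10.png

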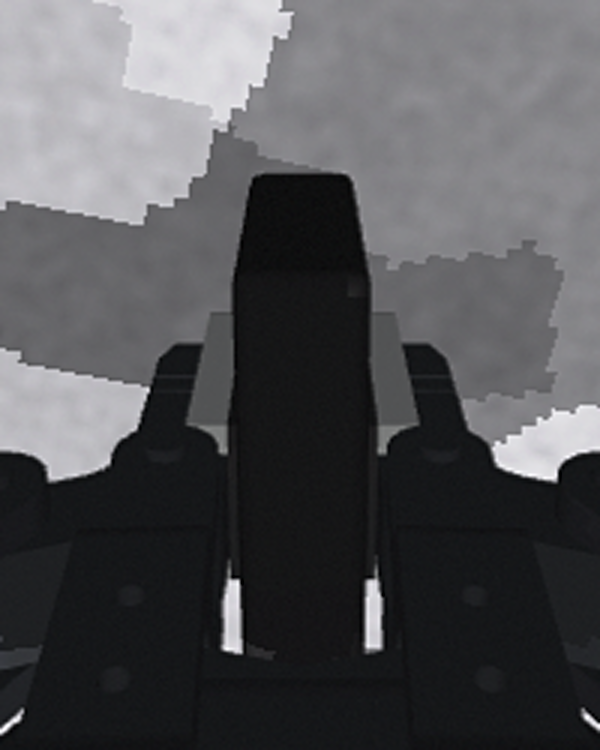

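```bash
python3 -m creep '{"hand":[4,4,4,4,4],"delta_pos":[[0,0,0],[0,0,-0.002],[0,0,-0.002],[0,0,-0.002],[0,0,-0.001]],"turn":[0,0,0,0,0]}' 100
python3 - <<'E'
from h import *
np.set_printoptions(precision=3,suppress=True)
s=env.get_state();print(s['wrist_force'],s['ft_torque'])
c=env.read_camera('scene');save(c,'s11.png',(210,310,280,360),7)
E
```

```text
clock: 15.02
tcp_pos: [0.4193, 0.1551, -0.014]
orientation: [-0.0, -0.112, 0.994, -0.0]
wrist_force: [0.2, 0.6, -2.5]
finger_gap: 0.015
[ 0.221  0.634 -2.515] [ 0.002  0.128 -0.003]
```

View pics/s11.png

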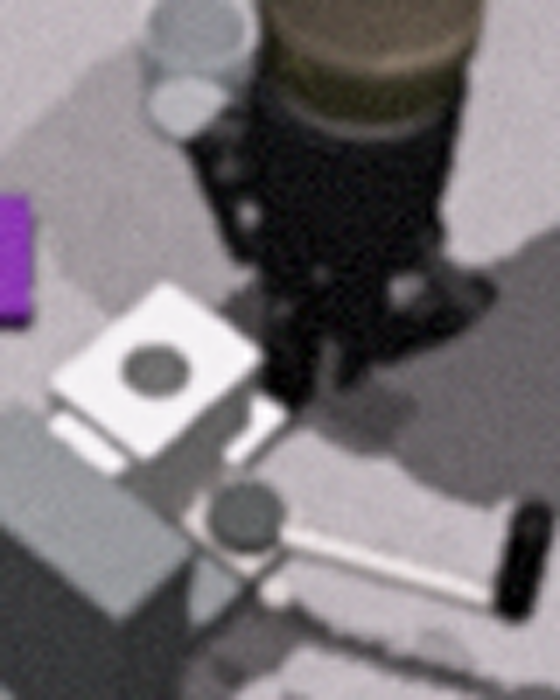

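```bash
python3 -m creep '{"hand":[4,4,4,4,4],"delta_pos":[[0.002,0,0],[0.004,0,0],[0.006,0,0],[0.008,0,0],[0.008,0,0]],"turn":[0,0,0,0,0]}' 100
python3 -m creep '{"hand":[4,4,4,4,4],"delta_pos":[[0.008,0,0],[0.008,0,0],[0.008,0,0],[0.008,0,0],[0.008,0,0]],"turn":[0,0,0,0,0]}' 100
python3 -m creep '{"hand":[4,4,4,4,4],"delta_pos":[[0.008,0,0],[0.008,0,0],[0.008,0,0],[0.006,0,0],[0.003,0,0]],"turn":[0,0,0,0,0]}' 100
python3 - <<'E'
from h import *
c=env.read_camera('scene');save(c,'s12.png',(200,330,280,430),5)
c=env.read_camera('top');save(c,'t12.png',(165,325,165,325),4)
c=env.read_camera('wrist');save(c,'w12.png')
E
```

```text
clock: 15.48
tcp_pos: [0.3967, 0.15, -0.0141]
orientation: [-0.0, -0.112, 0.994, 0.0]
wrist_force: [0.5, 0.7, -1.3]
finger_gap: 0.0147
clock: 15.9
tcp_pos: [0.3658, 0.1429, -0.0139]
orientation: [0.0, -0.112, 0.994, 0.0]
wrist_force: [-0.4, -0.5, -2.1]
finger_gap: 0.0149
clock: 16.32
tcp_pos: [0.3397, 0.137, -0.014]
orientation: [-0.0, -0.112, 0.994, 0.0]
wrist_force: [-0.9, 0.2, -1.2]
finger_gap: 0.015
```

View pics/s12.png

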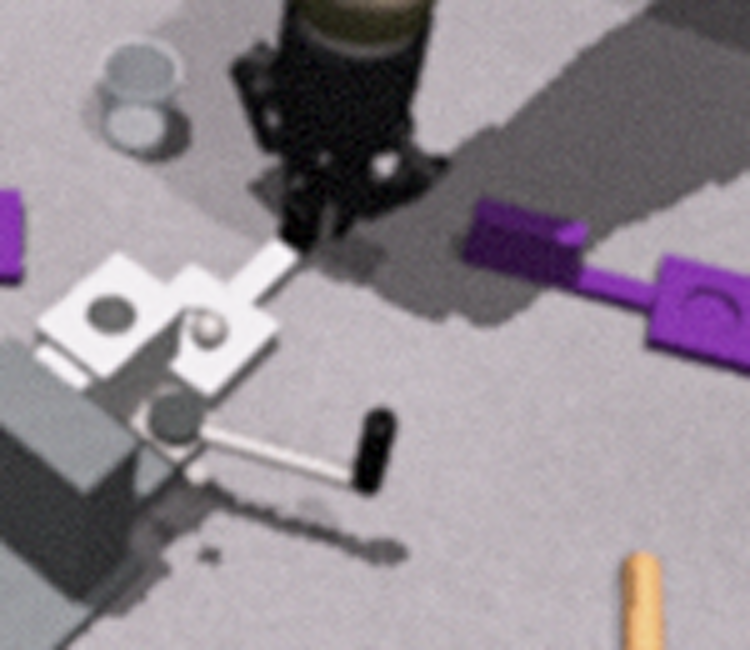

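View pics/t12.png

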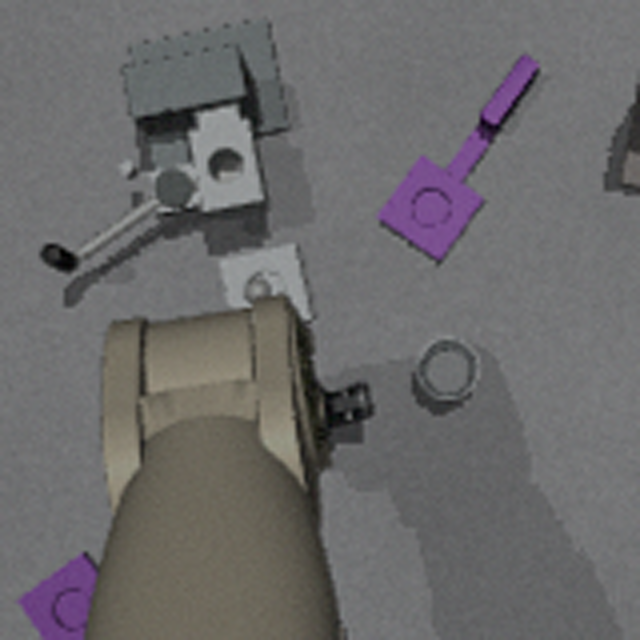

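```bash
python3 -m creep '{"hand":[4,4,4,4,4],"delta_pos":[[0,0,-0.004],[0,0,-0.008],[0,0,-0.012],[0,0,-0.013],[0,0,-0.013]],"turn":[0,0,0,0,0]}' 100
python3 -m creep '{"hand":[4,4,4,4,4],"delta_pos":[[0,0,-0.013],[0,0,-0.013],[0,0,-0.013],[0,0,-0.013],[0,0,-0.013]],"turn":[0,0,0,0,0]}' 100
python3 -m creep '{"hand":[4,4,4,4,4],"delta_pos":[[0,0,-0.011],[0,0,-0.006],[0,0,-0.003],[0,0,0],[0,0,0]],"turn":[0,0,0,0,0]}' 100
python3 - <<'E'
from h import *
np.set_printoptions(precision=4,suppress=True)
s=env.get_state();print(s['tcp_pos'])
c=env.read_camera('scene');save(c,'s13.png',(170,300,260,410),5)
v,u=np.mgrid[0:420,0:560]
d=c['depth'];Q=np.stack([(u-c['cx'])/c['fx']*d,(v-c['cy'])/c['fy']*d,d],-1)@rot(c['orientation']).T+c['origin']
m=(Q[...,2]>.11)&(Q[...,2]<.14)&(abs(Q[...,0]-.44)<.045)&(abs(Q[...,1]-.16)<.04)
p=Q[m];print(len(p),p.mean(0),cv2.minAreaRect(p[:,:2].astype(np.float32)))
med=np.median(p[:,2]);p=p[abs(p[:,2]-med)<.005];A=np.c_[p[:,:2]-p[:,:2].mean(0),np.ones(len(p))];print(np.linalg.lstsq(A,p[:,2],rcond=None)[0],p.mean(0))
E
```

```text
clock: 16.88
tcp_pos: [0.3411, 0.1372, 0.027]
orientation: [0.0, -0.112, 0.994, 0.0]
wrist_force: [-0.0, -0.3, -2.0]
finger_gap: 0.0147
clock: 17.3
tcp_pos: [0.3411, 0.1372, 0.0792]
orientation: [0.0, -0.112, 0.994, 0.0]
wrist_force: [-0.4, -0.2, -1.2]
finger_gap: 0.0147
clock: 17.72
tcp_pos: [0.3406, 0.1371, 0.0939]
orientation: [-0.0, -0.112, 0.994, 0.0]
wrist_force: [-0.6, 0.5, -1.5]
finger_gap: 0.015
[0.3406 0.1371 0.0939]
590 [0.4426 0.163  0.1238] ((0.43446236848831177, 0.15900355577468872), (0.07956996560096741, 0.06164916232228279), 13.08288288116455)
[0.0026 0.0043 0.1242] [0.4412 0.1614 0.1242]
```

View pics/s13.png

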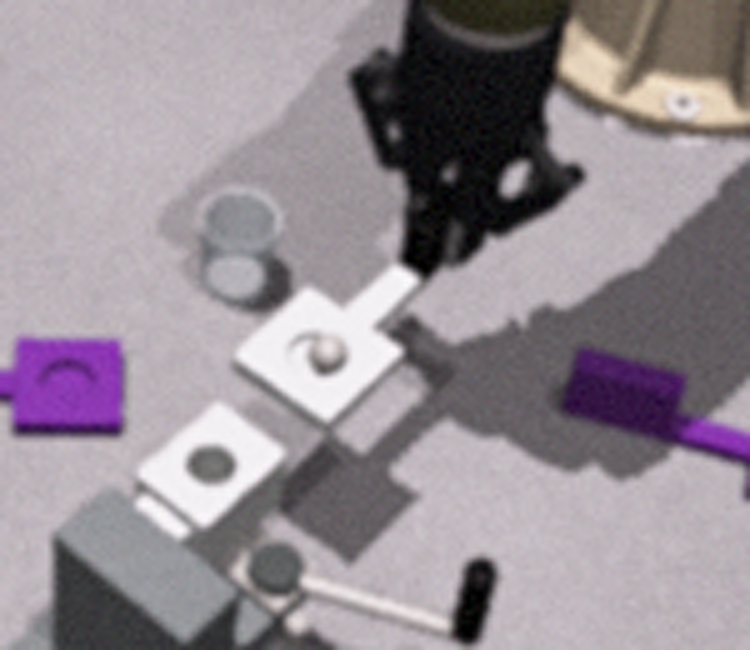

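```bash
python3 -m creep '{"hand":[4,4,4,4,4],"delta_pos":[[0,0,0],[0,0,0],[0,0,-0.0015],[0,0,-0.001],[0,0,0]],"turn":[0.2,0.5,0.7,0.7,0.7]}' 100
python3 -m creep '{"hand":[4,4,4,4,4],"delta_pos":[[0,0,0],[0,0,0],[0,0,0],[0,0,0],[0,0,0]],"turn":[0.7,0.7,0.6,0.28,0.1]}' 100
python3 -m creep '{"hand":[4,4,4,4,4],"delta_pos":[[-0.004,-0.005,0],[-0.008,-0.01,0],[-0.013,-0.015,0],[-0.015,-0.018,0],[-0.016,-0.02,0]],"turn":[0,0,0,0,0]}' 100
python3 -m creep '{"hand":[4,4,4,4,4],"delta_pos":[[-0.016,-0.02,0],[-0.016,-0.02,0],[-0.015,-0.02,0],[-0.012,-0.02,0],[-0.007,-0.02,0]],"turn":[0,0,0,0,0]}' 100
python3 -m creep '{"hand":[4,4,4,4,4],"delta_pos":[[0,-0.02,0],[0,-0.02,0],[0,-0.02,0],[0,-0.02,0],[0,-0.02,0]],"turn":[0,0,0,0,0]}' 100
python3 -m creep '{"hand":[4,4,4,4,4],"delta_pos":[[0.003,-0.02,0],[0,-0.02,0],[0,-0.02,0],[0,-0.015,0],[0,-0.009,0]],"turn":[0,0,0,0,0]}' 100
python3 -m creep '{"hand":[4,4,4,4,4],"delta_pos":[[0,0,0],[0,0,0],[0,0,0],[0,0,0],[0,0,0]],"turn":[0,0,0,0,0]}' 100
python3 - <<'E'
from h import *
np.set_printoptions(precision=4,suppress=True)
s=env.get_state();print(s['tcp_pos'],rot(s['orientation']))
c=env.read_camera('scene');save(c,'s14.png',(110,250,160,320),4.5)
v,u=np.mgrid[0:420,0:560]
d=c['depth'];Q=np.stack([(u-c['cx'])/c['fx']*d,(v-c['cy'])/c['fy']*d,d],-1)@rot(c['orientation']).T+c['origin']
t=s['tcp_pos']-.1035*rot(s['orientation'])[:,0];print('pocket pred',t)
m=(Q[...,2]>.11)&(Q[...,2]<.135)&(np.hypot(Q[...,0]-t[0],Q[...,1]-t[1])<.045)
p=Q[m];med=np.median(p[:,2]);p=p[abs(p[:,2]-med)<.005];A=np.c_[p[:,:2]-p[:,:2].mean(0),np.ones(len(p))];print(np.linalg.lstsq(A,p[:,2],rcond=None)[0],p.mean(0),len(p))
c=env.read_camera('top');save(c,'t14.png',(150,310,280,440),4)
E
```

```text
clock: 18.18
tcp_pos: [0.3405, 0.1371, 0.0957]
orientation: [-0.0, 0.011, 1.0, 0.0]
wrist_force: [0.1, -0.6, -1.2]
finger_gap: 0.0149
clock: 18.6
tcp_pos: [0.3405, 0.1371, 0.0957]
orientation: [-0.0, 0.114, 0.994, -0.0]
wrist_force: [0.2, 0.8, -0.6]
finger_gap: 0.0146
clock: 19.02
tcp_pos: [0.3724, 0.0734, 0.096]
orientation: [0.0, 0.112, 0.994, 0.0]
wrist_force: [0.6, -0.2, -1.9]
finger_gap: 0.0146
clock: 19.43
tcp_pos: [0.4068, -0.0174, 0.0961]
orientation: [0.0, 0.113, 0.994, -0.0]
wrist_force: [0.2, 0.0, -1.9]
finger_gap: 0.015
clock: 19.85
tcp_pos: [0.3873, -0.0948, 0.096]
orientation: [-0.0, 0.113, 0.994, -0.0]
wrist_force: [-0.0, 0.8, -2.9]
finger_gap: 0.0151
clock: 20.27
tcp_pos: [0.37, -0.1602, 0.096]
orientation: [0.0, 0.114, 0.994, -0.0]
wrist_force: [0.0, 0.6, -1.7]
finger_gap: 0.015
clock: 20.68
tcp_pos: [0.3703, -0.158, 0.096]
orientation: [-0.0, 0.113, 0.994, 0.0]
wrist_force: [0.5, 0.0, -1.1]
finger_gap: 0.0151
[ 0.3703 -0.158   0.096 ] [[-0.9746  0.2237 -0.    ]
 [ 0.2237  0.9746  0.0003]
 [ 0.0001  0.0003 -1.    ]]
pocket pred [ 0.4712 -0.1812  0.096 ]
[ 0.0096 -0.0073  0.1259] [ 0.4708 -0.1767  0.1259] 311
```

View pics/s14.png

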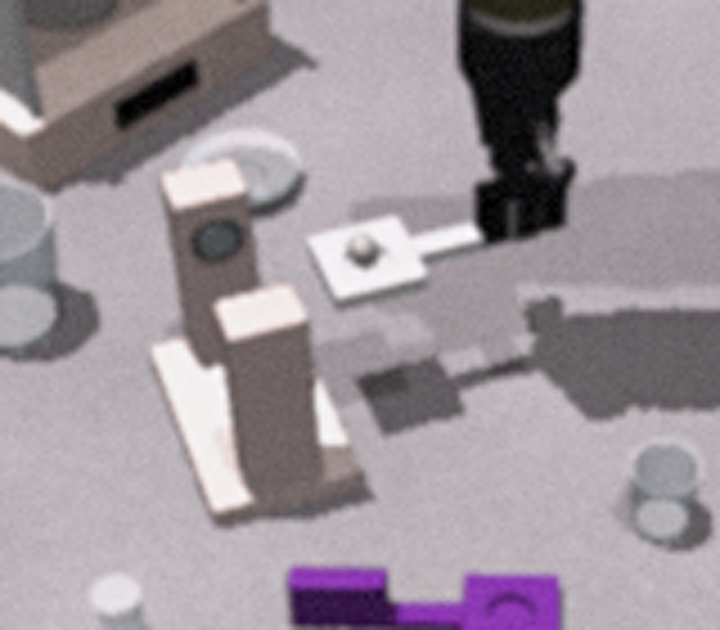

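View pics/t14.png

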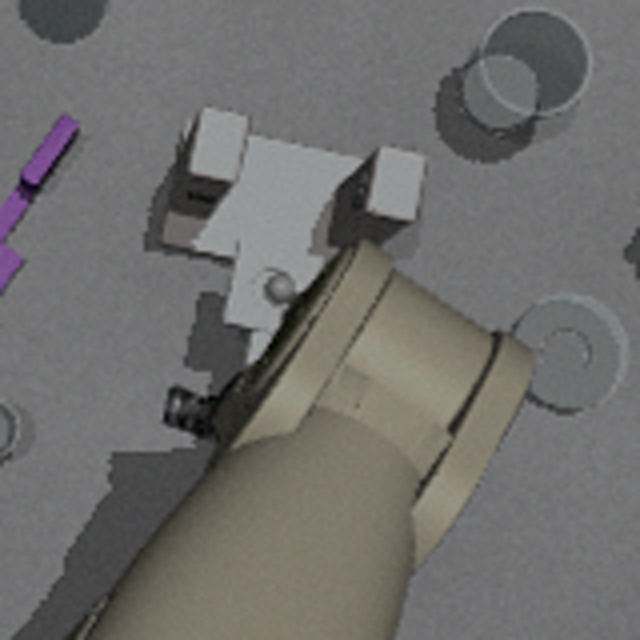

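```bash
python3 -m creep '{"hand":[4,4,4,4,4],"delta_pos":[[-0.003,0,0],[-0.008,0,0],[-0.013,0,0],[-0.015,0,0],[-0.015,0,0]],"turn":[0,0,0,0,0]}' 100
python3 -m creep '{"hand":[4,4,4,4,4],"delta_pos":[[-0.015,-0.001,0],[-0.015,0,0],[-0.013,0,0],[-0.008,0,0],[-0.003,0,0]],"turn":[0,0,0,0,0]}' 100
python3 -m creep '{"hand":[4,4,4,4,4],"delta_pos":[[0,0,0],[0,0,0],[0,0,0],[0,0,0],[0,0,0]],"turn":[0,0,0,0,0]}' 100
cat > chk.py <<'E'
import sys
from h import *
np.set_printoptions(precision=4,suppress=True)
k=sys.argv[1]
s=env.get_state();print(s['tcp_pos'],s['wrist_force'])
t=s['tcp_pos']-.1035*rot(s['orientation'])[:,0];print('pocket pred',t)
v,u=np.mgrid[0:420,0:560]
for n,cr in (('scene',(110,250,160,300)),('top',(150,290,280,420))):
  c=env.read_camera(n);save(c,n+k+'.png',cr,4.5)
  d=c['depth'];Q=np.stack([(u-c['cx'])/c['fx']*d,(v-c['cy'])/c['fy']*d,d],-1)@rot(c['orientation']).T+c['origin']
  near=np.hypot(Q[...,0]-t[0],Q[...,1]-t[1])
  m=(Q[...,2]>.118)&(Q[...,2]<.132)&(near<.035);p=Q[m]
  if len(p)>20:
    A=np.c_[p[:,:2]-t[:2],np.ones(len(p))];print(n,'plate',np.linalg.lstsq(A,p[:,2],rcond=None)[0],len(p))
  for tt,z in (('ball_center',.13),('tray_pocket',.12),('gauge_mid',.13),('lever_knob',.097)):
    for r in env.pinpoint(n,tt)[:1]: print(n,tt,round(r['score'],2),r['location'],at_z(c,r['location'],z))
  m=(Q[...,2]>.132)&(Q[...,2]<.145)&(near<.025);p=Q[m]
  if len(p): print(n,'ball top pts',p.mean(0),p[:,2].max(),len(p))
E
python3 chk.py 15
```

```text
clock: 21.2
tcp_pos: [0.4139, -0.1688, 0.0962]
orientation: [0.0, 0.113, 0.994, -0.0]
wrist_force: [0.3, 0.2, -0.8]
finger_gap: 0.0145
clock: 21.62
tcp_pos: [0.4557, -0.1793, 0.0959]
orientation: [0.0, 0.113, 0.994, -0.0]
wrist_force: [0.3, 0.4, -1.9]
finger_gap: 0.0149
clock: 22.03
tcp_pos: [0.4538, -0.1787, 0.0962]
orientation: [-0.0, 0.113, 0.994, 0.0]
wrist_force: [-0.5, -0.3, -2.0]
finger_gap: 0.0152
[ 0.4538 -0.1787  0.0962] [-0.4841 -0.3157 -1.9537]
pocket pred [ 0.5547 -0.202   0.0962]
scene plate [0.0049 0.021  0.1263] 171
scene ball_center 0.37 [170.8, 211.4] [ 0.5511 -0.2098  0.13  ]
scene tray_pocket 0.94 [242.5, 274.1] [0.5436 0.0952 0.12  ]
scene gauge_mid 0.96 [172.8, 213.0] [ 0.5514 -0.2001  0.13  ]
scene lever_knob 0.84 [291.5, 353.1] [0.4616 0.3031 0.097 ]
scene ball top pts [ 0.5597 -0.2019  0.1376] 0.1428474225435875 31
top plate [0.0365 0.0336 0.1256] 225
top ball_center 0.6 [193.5, 357.4] [ 0.553  -0.2102  0.13  ]
top tray_pocket 0.83 [193.3, 354.2] [ 0.5557 -0.2029  0.12  ]
top gauge_mid 0.73 [190.4, 354.9] [ 0.562  -0.2033  0.13  ]
top lever_knob 0.62 [225.1, 178.3] [0.4675 0.3027 0.097 ]
top ball top pts [ 0.5592 -0.2014  0.1371] 0.1417086736539459 21
```

```bash
python3 - <<'E'
import cv2,numpy as np
a=cv2.imread('pics/scene15.png');b=cv2.imread('pics/top15.png');h=min(a.shape[0],b.shape[0]);o=np.hstack([a[:h],b[:h]]);cv2.imwrite('pics/both15.png',cv2.resize(o,(800,int(h*800/o.shape[1]))))
E
```

```text
(no output)
```

View pics/both15.png

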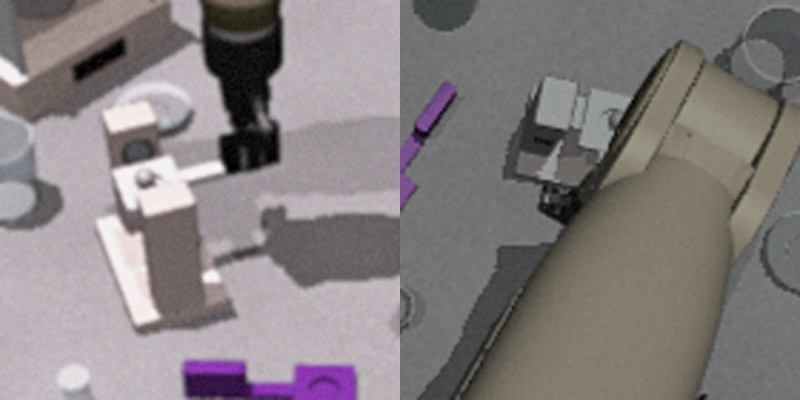

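```bash
python3 -m creep '{"hand":[4,4,4,4,4],"delta_pos":[[0,0,0],[0,0,0],[0,0,0],[0,0,0],[0,0,0]],"turn":[0,0,0,0,0]}' 100
python3 -c "
from workcell import env
s=env.get_state();print(abs(s['qvel']).max(),s['tcp_pos']);print(env.hand_in())"
```

```text
clock: 22.95
tcp_pos: [0.4542, -0.1788, 0.0961]
orientation: [-0.0, 0.113, 0.994, 0.0]
wrist_force: [-1.2, -0.0, -1.4]
finger_gap: 0.0148
0.0018006943858097308 [ 0.45423808 -0.17882782  0.09605775]
the job is handed in; nothing more can be done
None
```

The job is done and handed in at about 23 s. The tray is held in the gripper inside the gauge, with the ball loose in its pocket between the lenses. The hand-in gave no verdict.

**What I did:**
- **Lever:** I pushed it to its stop. The tool stopped moving while the force rose to about 16 N. Backing off let it spring back. The bore depth then showed the ball gone, and I later saw it in the pocket.
- **Tray:** I gripped it by the handle and drew it out about 82 mm. I then lifted it, turned it to match the gauge and slid it in from the front.

**Last checks before handing in:**
- **Ball:** the camera depth points put it at about (0.559, -0.202) m, with its centre near 0.13 m. Gauge mid is at (0.555, -0.201, 0.13) m, so this is within tolerance.
- **Tray level:** the tilt was about 0.02 rad from the scene camera and about 0.05 rad from the top camera, where part of the plate was hidden. The limit is 0.12 rad.
- **Grip and motion:** the arm was still, the fingers stood 15 mm apart on the handle, and the force was near the tray's weight.
- **Lever and bystanders:** the knob was back at its rest position. No bystander looked moved in the pictures.

**What disagreed:**
- **Fingertips:** the wrist camera showed them about 38 mm higher than the reported TCP pose and `env.nose_length` imply. My first grasp therefore closed above the handle and only touched its top lightly. I went lower by the camera reading, and that grasp held.
- **Lever push:** for the same reason, the push met the knob close to its top.
- **Networks:** they gave ball and gauge positions up to about 10 mm from the depth values. I trusted the depth measurements.

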